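# Arm the lamp at its guarded switch

### The arm

A 7-joint arm with a two-finger parallel gripper is mounted at the origin on a cart in front of the work surface, level with it; the furniture and walls round the work are solid. World frame = base frame: x ahead of the robot, y to its left, z up, the work surface at z = 0. Lengths are in m, angles in rad, forces in N, time in s.
With the tool pointing down it reaches from about 0.425 to 0.875 m from the base axis. Payload 9.9 kg.
Tool frame: the origin (TCP) lies on the centre line of the jaws, within the pads' length; the fingertips stand 22 mm ahead of it and the grasp point (between the pads) lies 3 mm ahead of it; z points along the fingers, y is the line along which they close (so a half turn about z gives the same grasp; the last joint's range is limited). The gripper opens to 85 mm and grips with 20 to 120 N. Pads are 22 mm wide; open, the fingers measure 114 mm over their backs; the gripper's body (76 mm by 85 mm) begins 54 mm behind the grasp point. The pads swing forward as they close: fully open they stand 13 mm farther back than shut.
Start: joints at [1.109, 0.576, 0.025, 1.437, -0.015, 1.129, -0.057], TCP at [0.249, -0.627, 0.229] pointing down, gripper open.
Joint ranges: [-2.76, 2.76], [-0.34, 2.15], [-1.52, 1.57], [0.19, 2.46], [-1.09, 4.23], [0.17, 1.99], [-2.82, 2.82]. Speed limits (rad/s): [2.22, 2.22, 3.01, 3.01, 3.14, 3.14, 3.14].

### API

Orientations are given as [roll, pitch, yaw] about the fixed x, y, z axes, in that order (R = Rz(yaw) Ry(pitch) Rx(roll)).
In Python, from plant import robot gives the robot as it stands.
- The arm moves only by the tool jog_arm, never from a script. Its argument "rows" is a list of rows, each a list of 2 entries, a list of its own where there are three numbers: the shift along the tool's x, y, z in mm, then the turn about the tool's z in rad. In form: [[[dx, dy, dz], turn], ...]. A call has 1 to 5 rows; each row is the pose to reach, as a shift and turn from the pose commanded when the call began, along the tool's axes at that moment; what a row does not reach only later rows make up. A row lasts 1/12 s, in which the tool goes at most 41.7 mm and 7.16 degrees, less where a joint would pass 70% of its speed; a pose out of reach is approached as far as the arm can. A call with a gripper value outside its range is refused whole. "claw" is the opening, from 0 (shut) to 1 (fully open), set as the call begins (left out, the last holds). The fingers move at their own pace and stop on an object; the grip force is fixed at half the most. Time passes only in rows, so rows that repeat a pose let the fingers close. It gives the time, the measured TCP pose, the force, the opening and the grip force at its end, in the units of the state.
- robot.read_state(): the state, without advancing time (a new reading comes with each control period).
- robot.capture(name): name is "scene" or "side" or "wrist"; returns the picture (400x640x3 uint8, red, green, blue); there is no depth.
- robot.camera_model(name): a dict with "fx", "fy", "cx", "cy" (pixels), "rvec" (rotation vector, rad) and "tvec" (3), from world to camera coordinates, as OpenCV has them. Camera axes: x right, y down, z forward; pixel columns grow to the right and rows downward; lengths in m; the calibration is good to about 2 mm. A picture is of the moment at which its call begins: read the wrist's pose just before it. camera_model takes no time and is no camera call; for the wrist camera it gives the pose at the moment of the call.
- robot.job_done(): hands the job in; it is judged then, once.
The state is a dict: "time": time; "joint_positions": joint angles; "qd": joint speeds; "effort": joint torques, N m; "tool_pos": TCP position; "tcp_rot": TCP orientation; "force": force on the tool from outside, world axes, zero at the start; "moment": the same for the moment, N m; "finger_gap": finger opening in m; "grip_force": force on a finger pad.
Only numpy, scipy, OpenCV 4.12 (cv2) and the standard library are available. Lean on these libraries where they do the work, as an engineer would, in place of code of your own. Each camera call takes 0.05 s, during which the arm holds its last target. There are 200 camera calls.

### The job

Arm the lamp at the control box that has a hinged guard hood: lift the hood until it stays up by itself, flip the toggle beneath it over to its other side, then tip the hood forward again so that it drops fully shut. Do not flip the toggle of the other, unguarded box.

Things in the scene. Friction and masses are not known exactly. Their poses are not given: they have to be found in the camera images.
- guard_box: grey box bolted down, 104 (x) x 92 (y) x 42 mm high, dark steel hood on top; feet reach 64 mm to each side. Origin: centre of its underside; -x is its front, roughly facing the robot, +y its left looking along +x. Mm figures elsewhere are in this frame. Open hood: roof's outer face looks back and down, its front edge at x 93, z 99, tab end x 102, z 130; push from behind towards -x to shut it.
- hood (a joint): guard hood hinged at the rear on the line x 38, z 46 along y; 0 = shut, grows (rad) as its front swings up and back, stop at 1.85. A light spring shuts it when let go below about 1.1; let go above about 1.4 it falls open by its weight and stays. Takes at most 1 N at the tab. Shut: 54 mm wide, x -28 to 38, roof at z 84. Never touches the toggle.
- hood_tab (a point): point to pinch on the tab that sticks out from the top of the hood's front wall and moves with the hood: 12 mm wide (y), 8 thick, 32 long. When shut it spans x -60 to -28, z 76 to 84, this point at x -50, y 0, z 80 (88 ahead of and 34 above the hinge line), clear below down to the panel at z 42 and the table ahead of x -52. Pinch it across y from above, fingertips about 13 mm below this point.
- toggle (a joint): steel bat toggle under the hood, pivot x -6, y 0, z 46; 33 mm long, 10 thick near the tip, 7 at the root. 0 = leans 24 degrees to the box's right (tip y -13, z 76), as at the start; 0.84 rad = leans as far to its left (tip y 13): armed. Tips over by itself once pushed 0.1 past upright (0.42); under 1 N at the tip. Nut round its root 17 wide, collar up to z 49.
- plain_toggle (a joint): identical toggle on another grey box of the same size without a hood; 0 (leaning to its right) at the start, must not be flipped. That box's centre is at least 150 mm from the guarded one.

How it is judged:
On the way, in this order (a step that is already met when the one before it is completed fails the run):
1. the hood stands open while the toggle is not yet flipped (value of joint hood above 1.5 rad and value of joint toggle below 0.3 rad), for 0.2 s.
2. the toggle is flipped while the hood is open (value of joint toggle above 0.65 rad and value of joint hood above 1.3 rad), for 0.1 s.
At the end, for the whole second after the job is handed in: The hood is shut (within 0.1 rad), the toggle beneath it has been flipped to its left (beyond 0.65 rad), and the toggle of the unguarded box still leans to its right (below 0.3 rad) (value of joint hood below 0.1 rad and value of joint toggle above 0.65 rad and value of joint plain_toggle below 0.3 rad); the robot touches nothing.
It fails at once if the toggle of the unguarded box is flipped (value of joint plain_toggle above 0.5 rad).
It also fails if it takes over 48 s, if anything falls off the work surface, if the arm or the gripper's body presses on something with over 40 N, if the wrist force passes 120 N, or if a joint passes its speed limit or range.

## Working session

There is one attempt and no reset: what is moved stays moved. The work goes in short steps, Python scripts to look and compute and a tool call to move; the robot and the scene stay as the last step left them, time stands still between calls to the robot, and variables do not carry over. Pictures are saved under pics/ and viewed, at most 10 in all, crops included, and the job is handed in when it is done.

Besides the shell and the picture viewer there is one more tool, called after "Request:" as name(argument=value, ...), one argument or row to a line, values as JSON. jog_arm: Moves the arm, as the interface text tells. Its arguments: {"type":"object","properties":{"rows":{"type":"array"},"claw":{"type":"number"}},"required":["rows"]}

```bash
mkdir -p pics; ls; python3 - <<'E'
from plant import robot
import cv2
for n in ("scene","side"):
    cv2.imwrite(f"pics/{n}0.png",robot.capture(n)[:,:,::-1]); print(n,robot.camera_model(n))
print(robot.read_state())
E
```

```text
pics
scene {'fx': 465.3605201895216, 'fy': 465.3605201895216, 'cx': 316.17402494740554, 'cy': 201.89982404182877, 'rvec': array([ 1.07529364, -2.37214037,  1.06176348]), 'tvec': array([0.35338286, 0.29679085, 0.83157068])}
side {'fx': 407.88036640707935, 'fy': 407.88036640707935, 'cx': 321.7307128863528, 'cy': 206.41146016838553, 'rvec': array([ 0.13442228, -2.64967335,  1.58949582]), 'tvec': array([0.48918194, 0.08559452, 1.11716504])}
{'time': 0.1, 'joint_positions': array([ 1.10920095,  0.57646296,  0.02483215,  1.43780498, -0.0150261 ,
        1.1289915 , -0.05652465]), 'qd': array([-1.25705519e-04,  5.20929585e-05, -3.93086055e-04, -3.32491117e-03,
       -2.50591541e-04, -9.91315327e-04,  2.36203599e-04]), 'effort': array([ 4.67928170e-03, -7.67303395e+01,  2.25759409e+00, -2.86608571e+01,
        1.59213430e-02,  8.66098475e-03, -5.41831028e-06]), 'tool_pos': array([ 0.24886528, -0.62701942,  0.22782522]), 'tcp_rot': array([-3.14011039e+00,  4.42045747e-05,  3.77805090e-01]), 'force': array([0.04146187, 0.28849474, 0.39213495]), 'moment': array([-0.01693393,  0.02695574, -0.04218117]), 'grip_force': 0.0, 'finger_gap': 0.08535664964717592}
```

View pics/scene0.png

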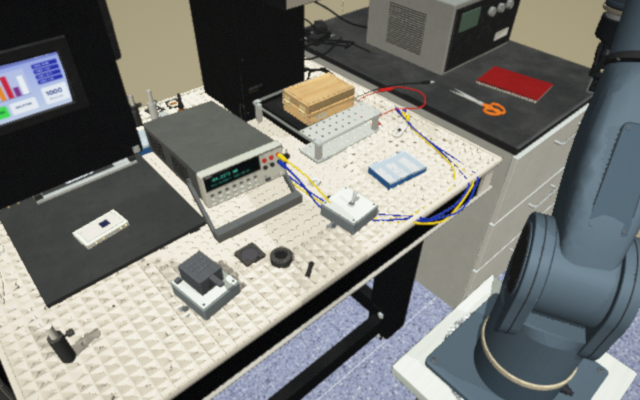

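View pics/side0.png

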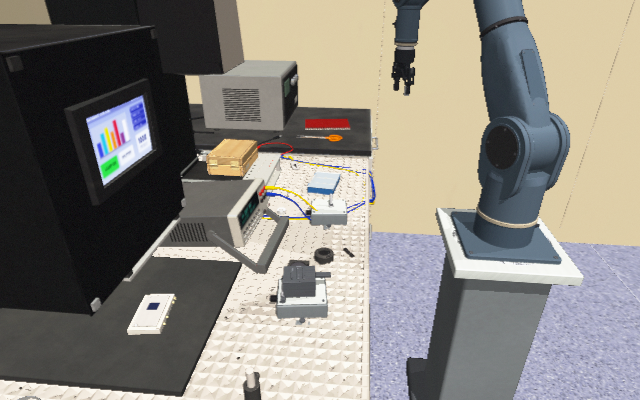

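Scene view: the guarded box is near (206,285) and the plain box near (350,208). Side view: guarded near (302,290), plain near (328,211). I'll zoom in on both views.

```bash
python3 - <<'E'
import cv2,numpy as np
a=cv2.imread("pics/scene0.png")[240:330,160:255]; b=cv2.imread("pics/side0.png")[250:335,255:350]
f=lambda i:cv2.resize(i,(400,int(i.shape[0]*400/95)),interpolation=cv2.INTER_CUBIC)[:350]
o=np.zeros((380,800,3),np.uint8); A,B=f(a),f(b); o[:A.shape[0],:400]=A;o[:B.shape[0],400:]=B
for k in range(0,95,10):
    for ox in (0,400):
        x=int(ox+k*400/95); cv2.putText(o,str(k),(x,370),0,.35,(255,255,255),1); cv2.line(o,(x,0),(x,350),(0,0,255) if 0 else (0,200,0),1)
        y=int(k*400/95); cv2.line(o,(ox,y),(ox+399,y),(0,200,0),1) if y<350 else 0
cv2.imwrite("pics/z.png",o)
E
```

```text
(no output)
```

View pics/z.png

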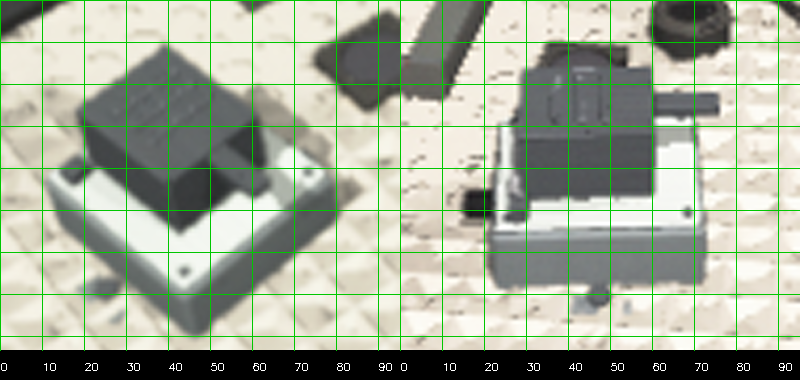

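The crops show the hood shut with its tab pointing at the robot. Scene panel corners (crop px): left (11,43), bottom (43,71), right (79,45). Side panel corners: (21,54), (72,54). The side tab end is at (75,22–26).

```bash
cat >h.py <<'E'
import cv2,numpy as np
from plant import robot
def ray(n,px,cam=None):
    c=cam or robot.camera_model(n); R=cv2.Rodrigues(np.array(c["rvec"]))[0]; o=-R.T@c["tvec"]
    d=R.T@np.array([(px[0]-c["cx"])/c["fx"],(px[1]-c["cy"])/c["fy"],1]); return o,d
def onz(n,px,z,cam=None):
    o,d=ray(n,px,cam); return o+d*(z-o[2])/d[2]
E
python3 - <<'E'
from h import *
np.set_printoptions(precision=4,suppress=True)
S=lambda x,y:(x+160-.4,y+240-.4); T=lambda x,y:(x+255-.4,y+250-.4)
for nm,p,z in [("L",(11,43),.042),("B",(43.5,71.5),.042),("R",(79,45),.042),("roof back",(38.5,11),.084),("roof l",(18.5,28),.084),("roof r",(63,28),.084),("roof b",(41,42),.084),("tab end hi",(64,42),.084)]: print(nm,onz("scene",S(*p),z))
for nm,p,z in [("BL",(22,54),.042),("BR",(72,54),.042),("TR",(71,28),.042),("tab far",(75.5,22),.084),("tab near",(75.5,25.5),.084),("roof nl",(29,32),.084),("roof nr",(60,32),.084),("roof fr",(59.5,16),.084),("plain",(328-255,208-250),.042)]: print(nm,onz("side",T(*p),z))
print("plain",onz("scene",(350,206),.042))
E
```

```text
L [0.5389 0.3776 0.042 ]
B [0.4394 0.3646 0.042 ]
R [0.4472 0.2799 0.042 ]
roof back [0.5396 0.3078 0.084 ]
roof l [0.5266 0.3591 0.084 ]
roof r [0.4709 0.2952 0.084 ]
roof b [0.4692 0.3444 0.084 ]
tab end hi [0.4412 0.3123 0.084 ]
BL [0.5458 0.3707 0.042 ]
BR [0.4459 0.3604 0.042 ]
TR [0.4555 0.2773 0.042 ]
tab far [0.4435 0.3101 0.084 ]
tab near [0.4425 0.3218 0.084 ]
roof nl [0.5332 0.3523 0.084 ]
roof nr [0.4716 0.3459 0.084 ]
roof fr [0.4788 0.293  0.084 ]
plain [ 0.4793 -0.0458  0.042 ]
plain [ 0.4669 -0.0455  0.042 ]
```

Request:
jog_arm(
  rows=[
    [[40,-20,0],0.1],
    [[75,-42,0],0.2],
    [[111,-63,0],0.27],
    [[146,-84,0],0.27],
    [[182,-105,0],0.27],
  ],
  claw=1,
)

```text
time: 0.52
tool_pos: [0.379, -0.4623, 0.2283]
tcp_rot: [-3.141, 0.0, 0.107]
force: [0.9, -0.0, 0.3]
finger_gap: 0.0854
grip_force: 0.0
```

```bash
cat >>h.py <<'E'
C=np.array([.4987,.326]); YAW=.107
def setbox(c,y):
    global C,YAW; C=np.array(c);YAW=y
def w(x,y,z): # box mm -> world m
    c,s=np.cos(YAW),np.sin(YAW); return np.array([C[0]+(c*x-s*y)/1e3,C[1]+(s*x+c*y)/1e3,z/1e3])
def shift(T,yaw=None):
    from scipy.spatial.transform import Rotation as Ro
    s=robot.read_state(); R=Ro.from_euler("xyz",s["tcp_rot"]).as_matrix()
    print("t",round(s["time"],2),"pos",s["tool_pos"].round(4),"rpy",s["tcp_rot"].round(4),"F",s["force"].round(1))
    for t in np.atleast_2d(T): print("shift mm",(R.T@(t-s["tool_pos"])*1e3).round(1),"turn",round(s["tcp_rot"][2]-YAW,3))
E
python3 -c "
from h import *
shift([[.5,-.3,.229],w(-75,0,260)])
for n,p in (('scene',(240,235)),('scene',(205,232)),('scene',(330,50))): print(onz(n,p,0))"
```

```text
t 0.52 pos [ 0.379  -0.4623  0.2283] rpy [-3.141e+00  4.000e-04  1.071e-01] F [ 0.9 -0.   0.3]
shift mm [ 137.7 -148.4   -0.7] turn 0.0
shift mm [ 128.2 -771.   -31.4] turn 0.0
[0.59341255 0.18114449 0.        ]
[6.54371430e-01 2.36661702e-01 1.11022302e-16]
[ 1.19284709 -0.65383043  0.        ]
```

Request:
jog_arm(
  rows=[
    [[28,-30,-5],0],
    [[56,-60,-10],0],
    [[84,-90,-20],0],
    [[110,-122,-30],0],
    [[130,-158,-30],0],
  ],
)

```text
time: 0.93
tool_pos: [0.4923, -0.2927, 0.26]
tcp_rot: [3.14, -0.002, 0.108]
force: [0.7, -0.5, -1.1]
finger_gap: 0.0854
grip_force: 0.0
```

Request:
jog_arm(
  rows=[
    [[0,-41,0],0],
    [[0,-82,0],0],
    [[0,-123,0],0],
    [[0,-164,0],0],
    [[0,-205,0],0],
  ],
)

```text
time: 1.35
tool_pos: [0.4674, -0.0881, 0.2585]
tcp_rot: [-3.142, 0.0, 0.108]
force: [1.1, 0.4, 0.2]
finger_gap: 0.0856
grip_force: 0.0
```

Request:
jog_arm(
  rows=[
    [[0,-41,0],0],
    [[0,-82,0],0],
    [[0,-123,0],0],
    [[0,-164,0],0],
    [[0,-205,0],0],
  ],
)

```text
time: 1.77
tool_pos: [0.4453, 0.1156, 0.2586]
tcp_rot: [3.142, 0.0, 0.108]
force: [1.1, 0.2, 1.0]
finger_gap: 0.0854
grip_force: 0.0
```

```bash
python3 -c "
from h import *
shift(w(-75,0,260))"
```

```text
t 1.77 pos [0.4453 0.1156 0.2586] rpy [3.1415 0.     0.1076] F [1.1 0.2 1. ]
shift mm [   0.7 -203.5   -1.4] turn 0.001
```

Request:
jog_arm(
  rows=[
    [[0,-41,0],0],
    [[0,-82,0],0],
    [[0,-123,0],0],
    [[0,-164,0],0],
    [[0,-203,0],0],
  ],
)

```text
time: 2.18
tool_pos: [0.4234, 0.3177, 0.2585]
tcp_rot: [-3.142, 0.0, 0.108]
force: [1.5, -0.0, -1.3]
finger_gap: 0.0854
grip_force: 0.0
```

Request:
jog_arm(
  rows=[
    [[0,0,0],0],
    [[0,0,0],0],
    [[0,0,0],0],
  ],
)

```text
time: 2.43
tool_pos: [0.4242, 0.3149, 0.2581]
tcp_rot: [3.14, 0.001, 0.108]
force: [-0.3, -0.9, -0.3]
finger_gap: 0.0855
grip_force: 0.0
```

```bash
python3 - <<'E'
from h import *
import json
c=robot.camera_model("wrist"); cv2.imwrite("pics/w1.png",robot.capture("wrist")[:,:,::-1])
json.dump({k:np.array(v).tolist() for k,v in c.items()},open("w1.json","w")); shift(w(-75,0,260)); print(c)
E
```

```text
t 2.48 pos [0.4245 0.3142 0.2583] rpy [3.1404e+00 4.0000e-04 1.0650e-01] F [-0.2 -0.2 -0. ]
shift mm [ 0.  -3.8 -1.7] turn -0.0
{'fx': 346.2813513310791, 'fy': 346.2813513310791, 'cx': 322.4036239398162, 'cy': 194.56211995271332, 'rvec': array([-2.15489386,  1.93378887,  0.29822402]), 'tvec': array([0.2658614 , 0.38625603, 0.5469675 ])}
```

View pics/w1.png

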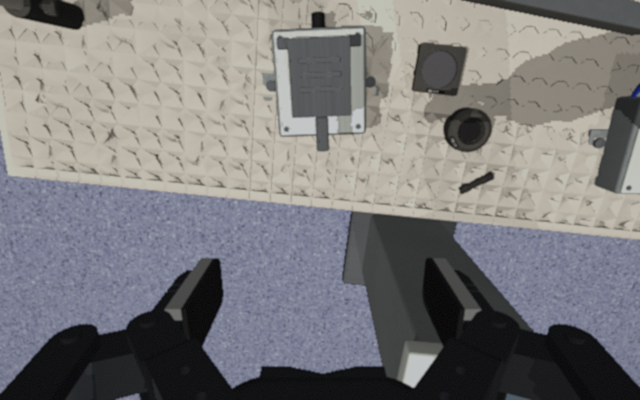

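Wrist view: the box's top panel spans about (273,30)–(366,135). The tab points towards the robot, with its end at about (322,150).

```bash
python3 - <<'E'
from h import *
import json
np.set_printoptions(precision=4,suppress=True)
c=json.load(open("w1.json")); im=cv2.imread("pics/w1.png"); hsv=cv2.cvtColor(im,cv2.COLOR_BGR2HSV)
# hood+tab: dark pixels ; sub-regions
x0,y0=262,20; r=hsv[y0:165,x0:380]
dark=((r[...,2]<115)).astype(np.uint8)
pan=((r[...,1]<30)&(r[...,2]>150)).astype(np.uint8)
# tab rows
for y in (138,141,144,147,149,150,151,152,153):
    xs=np.where(dark[y-y0,45:75])[0]; print(y,(xs.min()+x0+45,xs.max()+x0+45,len(xs)) if len(xs) else None)
n,l,s,_=cv2.connectedComponentsWithStats(pan); k=1+s[1:,4].argmax(); m=(l==k).astype(np.uint8); print(s[k])
rect=cv2.minAreaRect(np.argwhere(m)[:,::-1].astype(np.float32)); b=cv2.boxPoints(rect)+[x0,y0]; print(rect,b)
for p in b: print("panel",onz(0,p,.042,c))
print("tabend",onz(0,(322.5,150.5),.084,c))
big=cv2.resize(im[20:165,255:385],(780,870//1),interpolation=cv2.INTER_CUBIC)[:,:]
cv2.imwrite("pics/w1z.png",cv2.resize(im[20:160,255:385],(557,600),interpolation=cv2.INTER_CUBIC))
E
```

```text
138 (np.int64(317), np.int64(327), 11)
141 (np.int64(317), np.int64(327), 11)
144 (np.int64(317), np.int64(327), 11)
147 (np.int64(317), np.int64(328), 12)
149 (np.int64(318), np.int64(327), 10)
150 (np.int64(318), np.int64(326), 9)
151 None
152 None
153 None
[   0   55  118   90 4031]
((58.50000762939453, 99.49999237060547), (88.99998474121094, 116.99998474121094), 90.0) [[262.  75.]
 [379.  75.]
 [379. 164.]
 [262. 164.]]
panel [0.5043 0.3823 0.042 ]
panel [0.5168 0.2676 0.042 ]
panel [0.4282 0.2535 0.042 ]
panel [0.4148 0.3773 0.042 ]
tabend [0.4438 0.3158 0.084 ]
```

View pics/w1z.png

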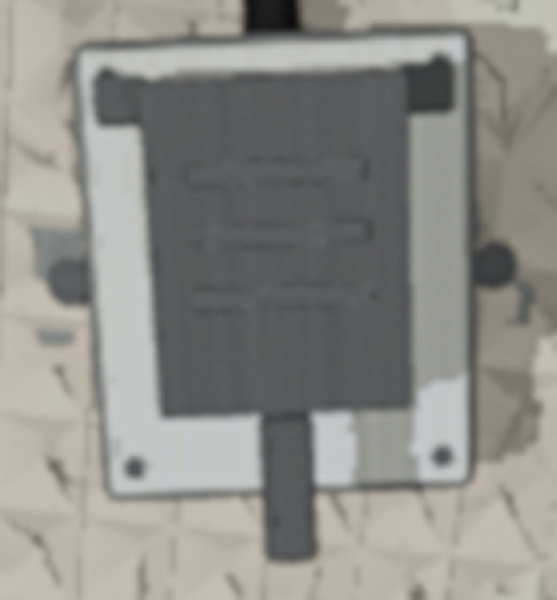

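The zoom shows the panel corners at zoom px (78,45), (470,33), (471,486), (108,497). The roof's front edge runs (161,415)–(412,409), its rear edge is near (142,78)–(410,66), and the tab's end is at (291,559).

```bash
python3 - <<'E'
from h import *
import json
np.set_printoptions(precision=4,suppress=True)
c=json.load(open("w1.json")); q=lambda p,z:onz(0,(p[0]/4.285+255-.4,p[1]/4.285+20-.4),z,c)
W=[q(p,z)[:2] for p,z in [((78,45),.042),((470,33),.042),((471,486),.042),((108,497),.042),((161,415),.084),((412,409),.084),((291,559),.084)]]
B=np.array([[52,46],[52,-46],[-52,-46],[-52,46],[-28,27],[-28,-27],[-60,0]])/1e3
W=np.array(W); a,b=W-W.mean(0),B-B.mean(0)
y=np.arctan2((b[:,0]*a[:,1]-b[:,1]*a[:,0]).sum(),(a*b).sum())
R=np.array([[np.cos(y),-np.sin(y)],[np.sin(y),np.cos(y)]]); t=W.mean(0)-R@B.mean(0)
print(y,t,"\n",((W-t)@R-B)*1e3)
E
```

```text
0.14019930589468246 [0.5027 0.3242] 
 [[-2.2894 -2.3563]
 [-2.6015  2.7289]
 [ 1.685   1.9935]
 [ 1.8592 -2.1065]
 [ 0.4134 -0.6745]
 [-0.0408  0.4808]
 [ 0.974  -0.0659]]
```

```bash
sed -i 's/^C=.*/C=np.array([.5027,.3242]); YAW=.140/' h.py; python3 -c "
from h import *
shift([w(-50,0,150),w(-50,0,89)])"
```

```text
t 2.48 pos [0.4245 0.3142 0.2583] rpy [3.1404e+00 4.0000e-04 1.0650e-01] F [-0.2 -0.2 -0. ]
shift mm [ 2.890e+01 -1.000e-01  1.083e+02] turn -0.033
shift mm [ 2.890e+01 -1.000e-01  1.693e+02] turn -0.033
```

Request:
jog_arm(
  rows=[
    [[10,0,35],-0.03],
    [[20,0,70],-0.033],
    [[29,0,100],-0.033],
    [[29,0,125],-0.033],
    [[29,0,135],-0.033],
  ],
  claw=0.6,
)

```text
time: 2.9
tool_pos: [0.4528, 0.3156, 0.1205]
tcp_rot: [3.139, 0.004, 0.138]
force: [0.0, 0.1, 0.3]
finger_gap: 0.0509
grip_force: 0.0
```

Request:
jog_arm(
  rows=[
    [[0,0,0],0],
    [[0,0,0],0],
    [[0,0,0],0],
  ],
)

```text
time: 3.15
tool_pos: [0.4539, 0.319, 0.1253]
tcp_rot: [-3.14, -0.002, 0.14]
force: [0.3, 0.8, 0.7]
finger_gap: 0.0515
grip_force: 0.0
```

```bash
python3 - <<'E'
from h import *
import json
c=robot.camera_model("wrist"); cv2.imwrite("pics/w2.png",robot.capture("wrist")[:,:,::-1])
json.dump({k:np.array(v).tolist() for k,v in c.items()},open("w2.json","w")); shift(w(-50,0,89))
R=cv2.Rodrigues(np.array(c["rvec"]))[0]
for p in [(-60,0,84),(-28,27,84),(-28,-27,84),(-28,0,84)]:
    v=R@w(*p)+c["tvec"]; print(p,c["fx"]*v[0]/v[2]+c["cx"],c["fy"]*v[1]/v[2]+c["cy"])
E
```

```text
t 3.2 pos [0.4539 0.3192 0.1254] rpy [-3.1402e+00 -2.5000e-03  1.4040e-01] F [-0.9 -0.5 -0.3]
shift mm [-1.   1.9 36.4] turn 0.0
(-60, 0, 84) 323.9442575124299 242.93310911052436
(-28, 27, 84) 276.1177782404106 191.1118322465527
(-28, -27, 84) 371.99613491314125 191.1714371714575
(-28, 0, 84) 324.0589030650194 191.14163591908297
```

View pics/w2.png

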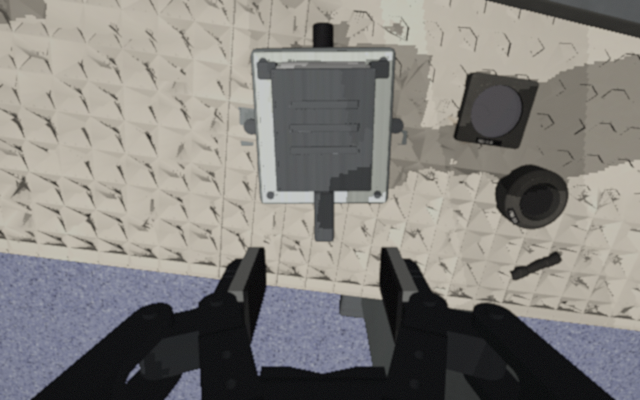

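The prediction matches: the tab's end is seen at (324,241) against (324,243) predicted, and the roof's front edge is at row 191. I'll descend and pinch.

Request:
jog_arm(
  rows=[
    [[-1,1,15],0],
    [[-1,1,30],0],
    [[-1,1,36],0],
    [[-1,1,36],0],
    [[-1,1,36],0],
  ],
  claw=0.6,
)

```text
time: 3.62
tool_pos: [0.4525, 0.3179, 0.0884]
tcp_rot: [-3.141, -0.001, 0.141]
force: [1.3, 0.8, -0.1]
finger_gap: 0.0513
grip_force: 0.0
```

Request:
jog_arm(
  rows=[
    [[0,0,0],0],
    [[0,0,0],0],
    [[0,0,0],0],
    [[0,0,0],0],
    [[0,0,0],0],
  ],
  claw=0,
)

```text
time: 4.03
tool_pos: [0.4524, 0.3177, 0.0879]
tcp_rot: [-3.141, -0.0, 0.141]
force: [0.4, 0.7, -0.1]
finger_gap: -0.0002
grip_force: 0.0
```

```bash
python3 - <<'E'
from h import *
T=[]
for th in [.1,.2,.3,.4,.5,.6,.7,.8,.9,1.0,1.1,1.2,1.3,1.4,1.5,1.6,1.65]:
    f=.3687+th; T.append((38-94.3*np.cos(f)+50, 46+94.3*np.sin(f)-80)); print(th,np.round(T[-1],1))
shift(w(-50,0,89))
s=robot.read_state(); print(s["finger_gap"],s["grip_force"])
E
```

```text
0.1 [3.9 8.6]
0.2 [ 8.5 16.8]
0.3 [14.  24.5]
0.4 [20.2 31.6]
0.5 [27.1 38. ]
0.6 [34.6 43.7]
0.7 [42.6 48.7]
0.8 [51.1 52.8]
0.9 [59.9 56. ]
1.0 [69.1 58.4]
1.1 [78.4 59.8]
1.2 [87.8 60.3]
1.3 [97.2 59.8]
1.4 [106.5  58.5]
1.5 [115.7  56.1]
1.6 [124.5  52.9]
1.65 [128.8  51. ]
t 4.03 pos [0.4524 0.3177 0.0879] rpy [-3.1414e+00 -3.0000e-04  1.4070e-01] F [ 0.4  0.7 -0.1]
shift mm [ 0.8  0.6 -1.1] turn 0.001
-0.00017577424791472807 0.0
```

```bash
python3 - <<'E'
from h import *
a=robot.capture("side")[220:340,240:380,::-1]; b=robot.capture("wrist")[:,:,::-1][100:340,220:430]; 
o=np.zeros((450,800,3),np.uint8); A=cv2.resize(a,(400,343),interpolation=2);B=cv2.resize(b,(394,450));o[:343,:400]=A;o[:,405:799]=B
cv2.imwrite("pics/c3.png",o)
E
```

```text
(no output)
```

View pics/c3.png

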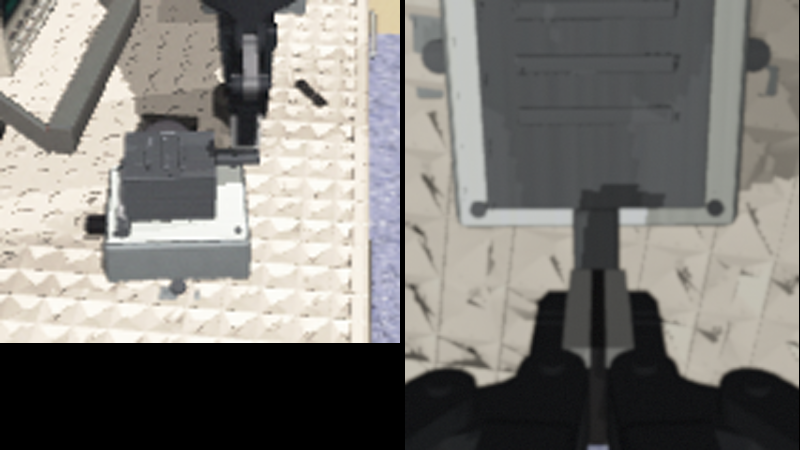

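The crops show the closed fingers apparently just above the tab, with the tip in the side view at about (325,272). I'll check this by projection.

```bash
python3 - <<'E'
from h import *
c=robot.camera_model("side");R=cv2.Rodrigues(np.array(c["rvec"]))[0]
def pr(P): v=R@P+c["tvec"]; return np.round([c["fx"]*v[0]/v[2]+c["cx"],c["fy"]*v[1]/v[2]+c["cy"]],1)
p=robot.read_state()["tool_pos"]
for dz in (0,.005,.01,.015,.022): print(dz,pr(p-[0,0,dz]),(pr(p-[0,0,dz])-[240,220])*2.857)
for q in [(-60,6,84),(-60,-6,84),(-60,6,76),(-28,6,84),(-28,27,84),(38,27,84),(-28,27,42),(-52,46,42)]: print(q,(pr(w(*q))-[240,220])*2.857)
E
```

```text
0 [325.5 272.1] [244.2735 148.8497]
0.005 [325.5 274.1] [244.2735 154.5637]
0.01 [325.5 276. ] [244.2735 159.992 ]
0.015 [325.5 277.9] [244.2735 165.4203]
0.022 [325.5 280.6] [244.2735 173.1342]
(-60, 6, 84) [257.4157 157.4207]
(-60, -6, 84) [256.5586 147.1355]
(-60, 6, 76) [257.4157 166.2774]
(-28, 6, 84) [212.8465 158.5635]
(-28, 27, 84) [213.4179 177.134 ]
(38, 27, 84) [118.5655 179.1339]
(-28, 27, 42) [213.7036 223.7031]
(-52, 46, 42) [248.559  241.1308]
```

```bash
python3 - <<'E'
from h import *
c=robot.camera_model("wrist");R=cv2.Rodrigues(np.array(c["rvec"]))[0]
def pr(P): v=R@P+c["tvec"]; return np.round([c["fx"]*v[0]/v[2]+c["cx"],c["fy"]*v[1]/v[2]+c["cy"],v[2]*1e3],1)
p=robot.read_state()["tool_pos"]
x=np.array([np.cos(.14),np.sin(.14),0])*.011
for dz in (-.02,0,.01,.022): print(dz,pr(p-[0,0,dz]),"front",pr(p+x-[0,0,dz]))
for q in [(-60,6,84),(-60,-6,84),(-28,6,84),(-28,-6,84)]: print(q,pr(w(*q)))
o=np.zeros((600,800,3),np.uint8)
b=robot.capture("wrist")[:,:,::-1][190:340,270:375]; o[:,:420]=cv2.resize(b,(420,600),interpolation=2)
b=robot.capture("scene")[:,:,::-1][220:315,175:270]; o[:380,425:799]=cv2.resize(b,(374,380),interpolation=2)
cv2.imwrite("pics/c4.png",o)
E
```

```text
-0.02 [320.7 283.5 142.9] front [320.7 259.6 139.6]
0 [320.9 260.1 162. ] front [320.9 238.6 158.7]
0.01 [320.9 250.3 171.5] front [320.9 229.8 168.2]
0.022 [321.  239.9 182.9] front [321.  220.6 179.6]
(-60, 6, 84) [309.7 273.2 168.3]
(-60, -6, 84) [334.4 273.2 168.3]
(-28, 6, 84) [309.  211.4 158.6]
(-28, -6, 84) [335.2 211.5 158.6]
```

View pics/c4.png

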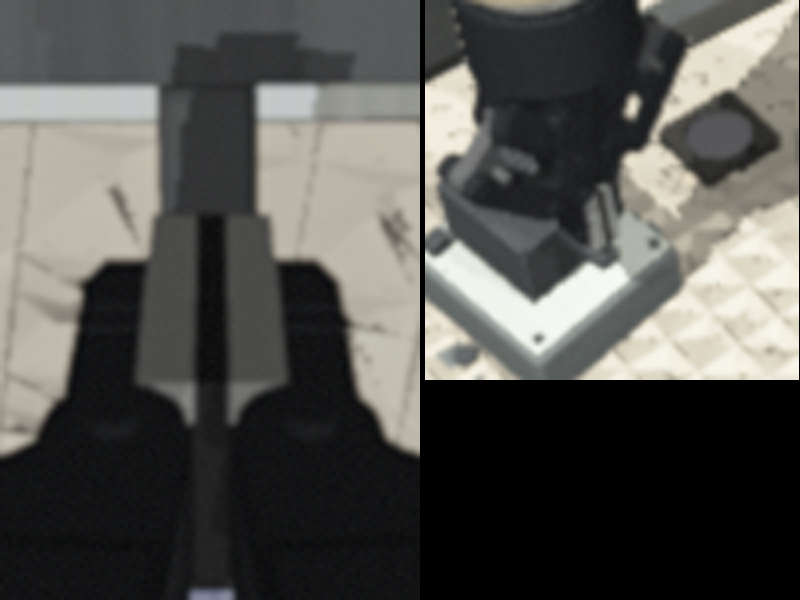

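The wrist zoom shows the finger tips at about row 243. All three views agree that the shut fingertips end at about TCP height, above the tab, so they closed over empty air. I'll open, go 20 mm lower (safe either way) and pinch again.

Request:
jog_arm(
  rows=[
    [[0,0,0],0],
    [[0,0,0],0],
    [[0,0,0],0],
    [[0,0,0],0],
  ],
  claw=0.6,
)

```text
time: 4.57
tool_pos: [0.4522, 0.3176, 0.0876]
tcp_rot: [-3.142, 0.0, 0.141]
force: [0.2, 0.3, 0.2]
finger_gap: 0.0482
grip_force: 0.0
```

Request:
jog_arm(
  rows=[
    [[1,0,7],0],
    [[1,0,14],0],
    [[1,0,20],0],
    [[1,0,20],0],
    [[1,0,20],0],
  ],
)

```text
time: 4.98
tool_pos: [0.4529, 0.3175, 0.0669]
tcp_rot: [3.141, 0.001, 0.141]
force: [0.2, -0.1, 0.4]
finger_gap: 0.0511
grip_force: 0.0
```

Request:
jog_arm(
  rows=[
    [[0,0,0],0],
    [[0,0,0],0],
    [[0,0,0],0],
    [[0,0,0],0],
    [[0,0,0],0],
  ],
  claw=0,
)

```text
time: 5.4
tool_pos: [0.4532, 0.3182, 0.0679]
tcp_rot: [-3.141, -0.0, 0.141]
force: [0.3, 1.3, 0.2]
finger_gap: 0.0101
grip_force: 60.0
```

Pinched (gap 10 mm, 60 N). Now I'll follow the arc.

Request:
jog_arm(
  rows=[
    [[4,0,-9],0],
    [[9,0,-17],0],
    [[14,0,-24],0],
    [[20,0,-32],0],
    [[20,0,-32],0],
  ],
)

```text
time: 5.82
tool_pos: [0.4751, 0.3214, 0.1006]
tcp_rot: [-3.14, -0.003, 0.14]
force: [5.6, 4.5, -13.3]
finger_gap: 0.0101
grip_force: 58.7
```

Request:
jog_arm(
  rows=[
    [[7,0,-6],0],
    [[14,0,-12],0],
    [[22,0,-17],0],
    [[31,0,-21],0],
    [[40,0,-24],0],
  ],
)

```text
time: 6.23
tool_pos: [0.5118, 0.3267, 0.1232]
tcp_rot: [-3.141, 0.003, 0.142]
force: [-2.5, 5.2, -7.0]
finger_gap: 0.0096
grip_force: 58.5
```

Request:
jog_arm(
  rows=[
    [[9,0,-2],0],
    [[18,0,-4],0],
    [[28,0,-4],0],
    [[37,0,-4],0],
    [[46,0,-2],0],
  ],
)

```text
time: 6.65
tool_pos: [0.5587, 0.3336, 0.1264]
tcp_rot: [-3.14, -0.0, 0.141]
force: [-2.7, 4.4, 1.5]
finger_gap: 0.0078
grip_force: 58.6
```

```bash
python3 - <<'E'
from h import *
b=robot.capture("side")[:,:,::-1][180:330,230:390]
cv2.imwrite("pics/s5.png",cv2.resize(b,(640,600),interpolation=2)); shift(w(-50+128.8,0,68+51))
E
```

```text
t 6.7 pos [0.5606 0.3339 0.126 ] rpy [-3.1398e+00 -2.2000e-03  1.4050e-01] F [ 0.4  5.8 -0.6]
shift mm [20.1  1.5  7.1] turn 0.001
```

View pics/s5.png

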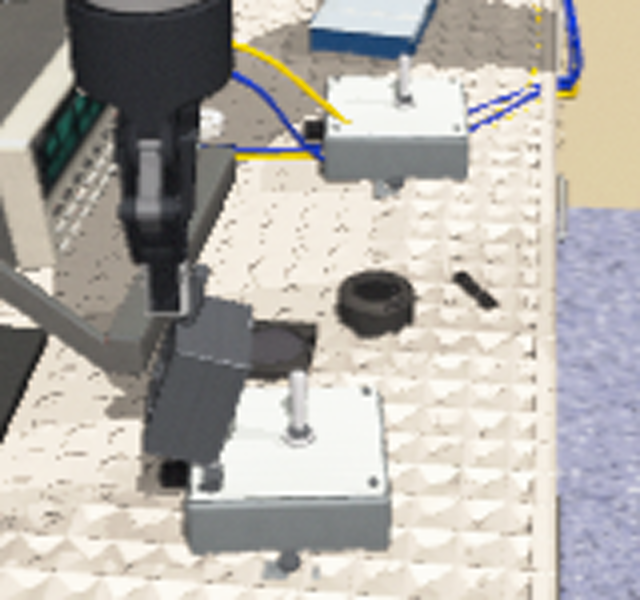

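The hood is up at roughly 1.35 rad, with the tab at about (197,285) and the toggle exposed at (297,400). I'll carry it on past 1.6 and let go.

Request:
jog_arm(
  rows=[
    [[8,0,2],0],
    [[15,0,5],0],
    [[22,0,8],0],
    [[26,0,10],0],
    [[26,0,10],0],
  ],
)

```text
time: 7.12
tool_pos: [0.5856, 0.3349, 0.1152]
tcp_rot: [3.14, -0.001, 0.139]
force: [-0.1, -0.1, -0.6]
finger_gap: -0.0003
grip_force: 0.2
```

Request:
jog_arm(
  rows=[
    [[2,0,0],0],
    [[2,0,0],0],
    [[2,0,0],0],
    [[2,0,-20],0],
    [[2,0,-50],0],
  ],
  claw=0.6,
)

```text
time: 7.53
tool_pos: [0.584, 0.3354, 0.1632]
tcp_rot: [3.139, 0.006, 0.141]
force: [0.4, 0.4, -0.5]
finger_gap: 0.0509
grip_force: 0.0
```

Request:
jog_arm(
  rows=[
    [[0,0,-20],0],
    [[0,0,-20],0],
    [[0,0,-20],0],
  ],
  claw=0,
)

```text
time: 7.78
tool_pos: [0.5862, 0.3369, 0.187]
tcp_rot: [-3.141, -0.002, 0.141]
force: [0.1, -0.5, -1.3]
finger_gap: 0.0151
grip_force: 0.0
```

```bash
python3 - <<'E'
from h import *
o=np.zeros((600,800,3),np.uint8)
b=robot.capture("side")[:,:,::-1][210:330,245:345]; o[:480,:400]=cv2.resize(b,(400,480),interpolation=2)
b=robot.capture("scene")[:,:,::-1][200:320,160:260]; o[:480,400:]=cv2.resize(b,(400,480),interpolation=2)
cv2.imwrite("pics/s6.png",o); shift([w(-6,-50,190),w(-6,-50,62)])
E
```

```text
t 7.88 pos [0.5853 0.3363 0.1848] rpy [3.141e+00 1.200e-03 1.411e-01] F [-0.7 -0.4  0.5]
shift mm [-89.5  50.3  -5. ] turn 0.001
shift mm [-89.4  50.3 123. ] turn 0.001
```

View pics/s6.png

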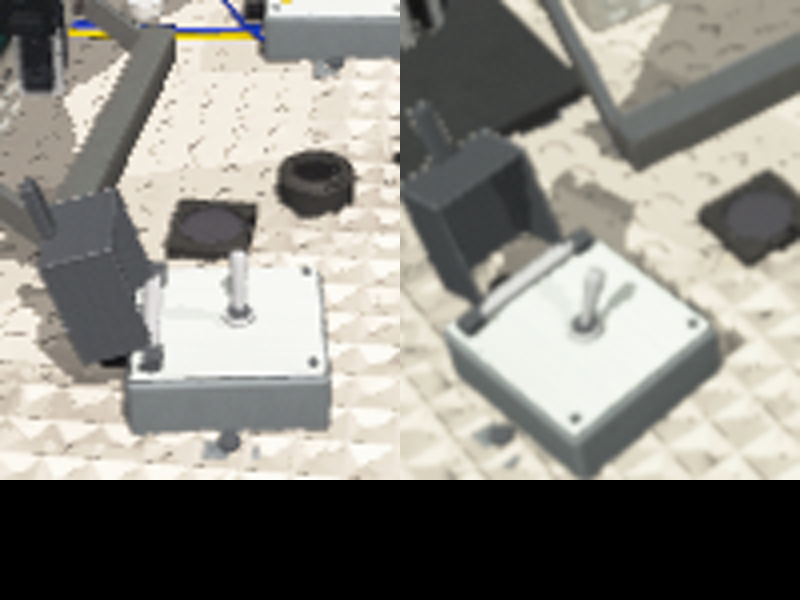

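The views show the hood fully open, resting back on its own, and the toggle at side-crop (238,285) still leaning right. Next is the approach on the box's right side with the fingers shut.

Request:
jog_arm(
  rows=[
    [[-32,17,0],0],
    [[-65,35,0],0],
    [[-93,52,0],0],
    [[-93,52,35],0],
    [[-93,52,70],0],
  ],
  claw=0,
)

```text
time: 8.3
tool_pos: [0.5007, 0.2711, 0.1163]
tcp_rot: [-3.141, -0.003, 0.14]
force: [0.3, -0.2, -1.5]
finger_gap: 0.0003
grip_force: 0.0
```

Request:
jog_arm(
  rows=[
    [[0,0,20],0],
    [[0,0,40],0],
    [[0,0,50],0],
    [[0,0,52],0],
    [[0,0,52],0],
  ],
)

```text
time: 8.72
tool_pos: [0.5006, 0.2718, 0.0629]
tcp_rot: [3.141, 0.002, 0.141]
force: [-0.0, -0.5, 0.5]
finger_gap: -0.0001
grip_force: 0.0
```

```bash
python3 - <<'E'
from h import *
shift([w(-10,-25,64),w(-10,-5,64)])
b=robot.capture("side"); cv2.imwrite("pics/t0.png",b[:,:,::-1])
print(robot.read_state()["finger_gap"])
E
```

```text
t 8.72 pos [0.5006 0.2718 0.0629] rpy [3.1409e+00 1.8000e-03 1.4100e-01] F [-0.  -0.5  0.5]
shift mm [ -0.6 -26.6  -1.1] turn 0.001
shift mm [ -0.6 -46.6  -1.2] turn 0.001
-6.59481645518071e-06
```

Request:
jog_arm(
  rows=[
    [[0,-12,0],0],
    [[0,-24,0],0],
    [[0,-31,0],0],
    [[0,-36,0],0],
    [[0,-39,0],0],
  ],
)

```text
time: 9.18
tool_pos: [0.4958, 0.3134, 0.0652]
tcp_rot: [-3.14, -0.003, 0.142]
force: [-0.2, 0.3, 0.4]
finger_gap: 0.0003
grip_force: 0.0
```

Request:
jog_arm(
  rows=[
    [[0,-1,0],0],
    [[0,-2,0],0],
    [[0,-3,0],0],
    [[0,-3,0],0],
    [[0,-3,0],0],
  ],
)

```text
time: 9.6
tool_pos: [0.4952, 0.3135, 0.0635]
tcp_rot: [3.141, 0.0, 0.141]
force: [-0.3, 0.5, 0.3]
finger_gap: -0.0001
grip_force: 0.0
```

```bash
python3 - <<'E'
from h import *
shift([w(-10,-5,64)])
c=robot.camera_model("side");R=cv2.Rodrigues(np.array(c["rvec"]))[0]
def pr(P): v=R@P+c["tvec"]; return np.round([c["fx"]*v[0]/v[2]+c["cx"],c["fy"]*v[1]/v[2]+c["cy"]],1)
print("root",pr(w(-6,0,49)),"right",pr(w(-6,-13,76)),"left",pr(w(-6,13,76)))
a=cv2.imread("pics/t0.png"); b=robot.capture("side")[:,:,::-1]
for n,i in (("before",a),("now",b)):
    g=cv2.cvtColor(i,6); print(n); print(g[268:296:2,298:312])
E
```

```text
t 9.6 pos [0.4952 0.3135 0.0635] rpy [3.1414e+00 3.0000e-04 1.4070e-01] F [-0.3  0.5  0.3]
shift mm [-1.1 -4.6 -0.5] turn 0.001
root [304.  287.3] right [303.7 273.1] left [303.8 281. ]
before
[[ 88  90  89  90  89  88  70  69  63  58 163 217 224 225]
 [ 86  70  62  63  50  46  46  70  77  69 215 236 231 220]
 [ 43  47  45  46  56 103 125 110  84 156 168 168 190 200]
 [ 44  51  69  60 146 203 227 228 208 226 237 242 246 245]
 [147 151 148 152 155 193 216 218 201 230 239 240 219 194]
 [247 247 246 244 194 192 212 218 211 243 247 247 247 247]
 [248 248 204 173 144 182 211 214 230 246 247 247 247 247]
 [246 246 246 201 147 176 211 207 217 243 247 247 247 247]
 [247 247 247 247 202 190 212 209 217 244 247 247 247 247]
 [248 247 247 238 158 163 207 206 135 221 245 247 247 247]
 [237 236 231 219 139 103 105 107 106 173 224 244 247 247]
 [240 235 235 182 197 222 229 231 231 174 220 243 246 246]
 [247 247 247 246 246 239 244 246 246 246 246 246 246 246]
 [246 246 246 246 245 245 245 245 245 245 245 245 245 245]]
now
[[ 90  88 120 110  60  34  33  33  33  33  50 116 180 221]
 [ 86  73 116 110  58  35  34  32  35  35  52 115 178 212]
 [ 43  47 115 127  70  34  33  33  33  33  52 114 172 197]
 [ 42  51 115 128  70  35  31  30  34  35  74 163 197 233]
 [136 137 128 128  72  31  30  30  38  42  64 162 192 193]
 [171 171 155 137 116 114 125 125 114 127 131 198 235 246]
 [173 174 174 173 184 232 242 243 214 180 172 241 248 248]
 [170 169 169 172 127 209 238 230 177 177 184 241 247 247]
 [241 247 247 248 217 132 112 116 178 242 247 247 247 247]
 [248 248 205 162 109 103 112 112 104 222 245 248 248 247]
 [247 247 236 220 137  98 105 108 107 175 224 244 247 247]
 [239 235 235 182 197 223 231 231 231 174 220 244 246 247]
 [238 245 247 246 246 240 244 246 247 247 247 246 246 246]
 [246 246 246 246 246 246 246 246 246 246 245 245 246 245]]
```

The toggle's bright end cap now sits at rows 280–282, which matches the "left" prediction of 281, so it has flipped. I'll retract and go round behind the hood.

Request:
jog_arm(
  rows=[
    [[0,15,0],0],
    [[0,20,-25],0],
    [[0,20,-60],0],
    [[0,20,-95],0],
    [[0,20,-125],0],
  ],
)

```text
time: 10.07
tool_pos: [0.4984, 0.2924, 0.1905]
tcp_rot: [3.141, -0.0, 0.14]
force: [0.9, -0.2, 0.1]
finger_gap: -0.0001
grip_force: 0.0
```

Request:
jog_arm(
  rows=[
    [[35,-8,0],0],
    [[72,-16,0],0],
    [[110,-25,0],0],
    [[145,-30,0],0],
    [[150,-30,0],0],
  ],
)

```text
time: 10.48
tool_pos: [0.6472, 0.3435, 0.1871]
tcp_rot: [3.141, -0.002, 0.138]
force: [-1.3, -1.4, -0.5]
finger_gap: -0.0
grip_force: 0.0
```

```bash
python3 - <<'E'
from h import *
shift([w(140,0,190),w(140,0,112)])
g=cv2.cvtColor(robot.capture("side")[:,:,::-1],6); print(g[268:296:2,298:312])
E
```

```text
t 10.48 pos [0.6472 0.3435 0.1871] rpy [ 3.1408e+00 -1.6000e-03  1.3820e-01] F [-1.3 -1.4 -0.5]
shift mm [-5.8 -1.1 -2.9] turn -0.002
shift mm [-5.9 -1.1 75.1] turn -0.002
[[ 88  88  88  87  88  85  78  72  61  56 161 215 223 225]
 [ 87  74  73  78  71  75  77  77  76  68 214 235 231 219]
 [ 74  76  80  81  79  71  70  68  70 153 168 167 187 201]
 [ 64  79 112  97  80  79  80  80 114 217 236 241 245 244]
 [222 227 224 225 222 231 233 240 241 236 237 239 217 192]
 [246 247 246 246 246 245 246 246 247 246 247 247 246 246]
 [247 247 247 247 224 234 240 241 236 245 247 247 247 247]
 [246 246 246 245 169 207 236 229 177 238 247 246 247 246]
 [247 246 247 247 216 134 111 114 175 241 246 247 246 247]
 [247 247 201 157 109 101 111 109 103 219 244 247 247 247]
 [246 246 233 218 135  97 103 106 105 173 223 244 247 246]
 [237 234 234 180 195 222 229 229 230 173 219 243 246 246]
 [237 245 246 246 245 239 244 245 246 246 245 245 245 245]
 [245 245 245 245 245 245 244 244 245 244 244 244 244 244]]
```

Request:
jog_arm(
  rows=[
    [[0,-1,25],0],
    [[0,-1,50],0],
    [[0,-1,70],0],
    [[-8,-1,77],0],
    [[-20,-1,77],0],
  ],
)

```text
time: 10.95
tool_pos: [0.6208, 0.3402, 0.1085]
tcp_rot: [3.139, 0.004, 0.14]
force: [-0.5, 0.1, -0.2]
finger_gap: -0.0001
grip_force: 0.0
```

Request:
jog_arm(
  rows=[
    [[-10,0,0],0],
    [[-20,0,0],0],
    [[-30,0,0],0],
    [[-38,0,0],0],
    [[-46,0,0],0],
  ],
)

```text
time: 11.37
tool_pos: [0.576, 0.3353, 0.1119]
tcp_rot: [3.141, -0.0, 0.14]
force: [0.9, -0.1, 0.4]
finger_gap: 0.0004
grip_force: 0.4
```

Request:
jog_arm(
  rows=[
    [[-8,0,0],0],
    [[-16,0,0],0],
    [[-24,0,0],0],
    [[-32,0,0],0],
    [[-34,0,0],0],
  ],
)

```text
time: 11.78
tool_pos: [0.5415, 0.3315, 0.1115]
tcp_rot: [3.141, 0.001, 0.142]
force: [0.5, 0.3, 0.4]
finger_gap: 0.0001
grip_force: 0.0
```

```bash
python3 - <<'E'
from h import *
shift([w(50,0,110)])
b=robot.capture("side")[:,:,::-1]; a=cv2.imread("pics/side0.png")
d=cv2.absdiff(a,b).max(2)
print((d[255:330:5,265:345:5]>40).astype(int))
E
```

```text
t 11.78 pos [0.5415 0.3315 0.1115] rpy [3.1414e+00 1.1000e-03 1.4160e-01] F [0.5 0.3 0.4]
shift mm [10.6  1.8  1.5] turn 0.002
[[0 0 1 1 1 0 1 1 1 0 0 0 0 0 0 0]
 [0 0 1 1 1 0 0 1 0 0 0 0 0 0 0 0]
 [0 1 1 1 1 0 0 0 0 0 0 0 0 0 0 0]
 [0 1 1 1 0 0 0 0 0 1 0 0 0 0 0 0]
 [1 1 1 1 0 0 0 0 0 1 1 1 1 1 0 0]
 [0 1 1 1 0 0 0 0 0 1 1 1 0 0 0 0]
 [1 1 1 1 0 0 0 1 0 1 1 0 0 0 0 0]
 [0 0 1 1 0 0 1 1 1 1 1 0 0 0 0 0]
 [0 1 0 0 0 1 1 1 1 1 1 0 0 0 0 0]
 [0 0 0 0 0 0 0 0 0 0 0 0 0 0 0 0]
 [0 0 0 0 0 0 0 0 0 0 0 0 0 0 0 0]
 [0 0 0 0 0 0 0 0 0 0 0 0 0 0 0 0]
 [0 0 0 0 0 0 0 0 0 0 0 0 0 0 0 0]
 [0 0 0 0 0 0 0 0 0 0 0 0 0 0 0 0]
 [0 0 0 0 0 0 0 0 0 0 0 0 0 0 0 0]]
```

Request:
jog_arm(
  rows=[
    [[-8,0,0],0],
    [[-16,0,0],0],
    [[-24,0,0],0],
    [[-24,0,0],0],
    [[-24,0,0],0],
  ],
)

```text
time: 12.25
tool_pos: [0.519, 0.3282, 0.1118]
tcp_rot: [-3.142, 0.0, 0.141]
force: [0.2, -0.5, -0.1]
finger_gap: -0.0002
grip_force: 0.0
```

```bash
cat >d.py <<'E'
from h import *
shift([w(50,0,110)])
b=robot.capture("side")[:,:,::-1]; a=cv2.imread("pics/side0.png")
print((cv2.absdiff(a,b).max(2)[255:330:5,265:345:5]>40).astype(int))
E
python3 d.py
```

```text
t 12.25 pos [0.519  0.3282 0.1118] rpy [-3.1416  0.      0.1414] F [ 0.2 -0.5 -0.1]
shift mm [33.3  1.8  1.8] turn 0.001
[[0 0 1 1 1 1 1 0 0 0 0 0 0 0 0 0]
 [0 0 1 1 1 1 0 0 0 0 0 0 0 0 0 0]
 [0 1 1 1 1 0 0 0 0 0 0 0 0 0 0 0]
 [0 1 1 1 0 0 0 0 0 0 0 0 0 0 0 0]
 [0 0 1 1 0 0 0 0 0 0 0 0 0 0 0 0]
 [0 0 0 0 0 0 0 0 0 0 0 0 0 0 0 0]
 [0 0 1 0 0 0 0 0 0 0 0 0 0 0 0 0]
 [0 0 0 0 0 0 0 0 0 0 0 0 0 0 0 0]
 [0 0 0 0 0 0 0 0 0 0 0 0 0 0 0 0]
 [0 0 0 0 0 0 0 0 0 0 0 0 0 0 0 0]
 [0 0 0 0 0 0 0 0 0 0 0 0 0 0 0 0]
 [0 0 0 0 0 0 0 0 0 0 0 0 0 0 0 0]
 [0 0 0 0 0 0 0 0 0 0 0 0 0 0 0 0]
 [0 0 0 0 0 0 0 0 0 0 0 0 0 0 0 0]
 [0 0 0 0 0 0 0 0 0 0 0 0 0 0 0 0]]
```

Tab and front now match the initial shut picture, and the remaining differences are the gripper. I'll lift away and recheck.

Request:
jog_arm(
  rows=[
    [[0,0,-30],0],
    [[0,0,-60],0],
    [[0,0,-95],0],
    [[0,0,-120],0],
    [[0,0,-120],0],
  ],
)

```text
time: 12.72
tool_pos: [0.5219, 0.3298, 0.2374]
tcp_rot: [-3.137, -0.008, 0.14]
force: [0.2, 0.4, -0.4]
finger_gap: 0.0003
grip_force: 0.0
```

Request:
jog_arm(
  rows=[
    [[0,0,0],0],
    [[0,0,0],0],
    [[0,0,0],0],
    [[0,0,0],0],
  ],
)

```text
time: 13.05
tool_pos: [0.519, 0.3277, 0.2302]
tcp_rot: [3.141, 0.002, 0.141]
force: [-0.3, 0.5, -0.5]
finger_gap: -0.0
grip_force: 0.0
```

```bash
python3 d.py
```

```text
t 13.05 pos [0.519  0.3277 0.2302] rpy [3.1406e+00 2.1000e-03 1.4080e-01] F [-0.3  0.5 -0.5]
shift mm [ 33.6   1.1 120.2] turn 0.001
[[0 0 1 1 0 0 0 0 0 0 0 0 0 0 0 0]
 [0 0 1 1 0 0 0 0 0 0 0 0 0 0 0 0]
 [0 1 1 1 0 0 0 0 0 0 0 0 0 0 0 0]
 [0 0 0 0 0 0 0 0 0 0 0 0 0 0 0 0]
 [0 0 0 0 0 0 0 0 0 0 0 0 0 0 0 0]
 [0 0 0 0 0 0 0 0 0 0 0 0 0 0 0 0]
 [0 0 0 0 0 0 0 0 0 0 0 0 0 0 0 0]
 [0 0 0 0 0 0 0 0 0 0 0 0 0 0 0 0]
 [0 0 0 0 0 0 0 0 0 0 0 0 0 0 0 0]
 [0 0 0 0 0 0 0 0 0 0 0 0 0 0 0 0]
 [0 0 0 0 0 0 0 0 0 0 0 0 0 0 0 0]
 [0 0 0 0 0 0 0 0 0 0 0 0 0 0 0 0]
 [0 0 0 0 0 0 0 0 0 0 0 0 0 0 0 0]
 [0 0 0 0 0 0 0 0 0 0 0 0 0 0 0 0]
 [0 0 0 0 0 0 0 0 0 0 0 0 0 0 0 0]]
```

The hood looks exactly as it did shut at the start (the remaining differences are shadow), so I'll hand in.

```bash
python3 -c "
from plant import robot
print(robot.job_done())"
```

```text
the job is handed in; nothing more can be done
None
```

I lifted the hood until it stayed open, flipped the guarded toggle to its left and tipped the hood shut again, never going near the unguarded box, then handed the job in at about 13 s; the hand-in call returned no verdict.

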